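Park the carriage lock and bring the sample under the spindle

TASK

The viscometer's sample carriage is locked by the sprung plunger with the T-bar. Pull the plunger up without straining it against its end stop, turn it counter-clockwise and ease it down into its rest notch so that it stays up when let go, then use the black grip to slide the carriage with its cup gently home against the rubber stop under the measuring head. Keep the cup upright in its place, leave everything else alone and let go.

Things in the scene. Friction and masses are not known exactly. Their poses are not given: they have to be found in the camera images.
- stand: viscometer stand, fixed to the bench: white base plate 250 mm (x) by 450 mm (y) by 20 mm, a column with the measuring head (underside 210 mm above the bench, over stand y = 50 to 190 mm, x = -35 to 75 mm) at its +y end. Origin at bench height; the base plate is centred at x = 0, y = 15 mm. z up; the carriage slides along stand +y, towards the head. The plunger axis stands at x = -65, y = -80 mm
- knob_grip (a point): grip point of the locking plunger's T-bar, on the plunger's vertical axis, 117 mm above the bench when the plunger is engaged. The black upright-sided bar is 46 mm long (this point's y), 12 mm thick (this point's x) and 26 mm tall, its top 11 mm above this point and its underside 15 mm below; pinch it across the 12 mm. The steel bush under it is 36 mm across and its rim may stand up to 97 mm above the bench
- plunger (a joint): lift of the plunger (m); 0 = pin down, 5 mm deep in the carriage. Spring and weight pull down with about 7 N at 0, 0.3 N more per mm. The steel bush is screwed in to a different depth each time, so the cross pin clears its plain rim at a lift of 10 to 25 mm; a firm end stop (15 N per mm) comes 2 mm above that. The rest notch's floor is 3 mm below the rim: lift at rest 7 to 22 mm
- knob (a joint): turn of the T-bar and its cross pin (rad), positive counter-clockwise seen from above. At 0 the 4 mm cross pin points along stand +x; it starts between -0.15 and 0.15 in the deep slot of the bush's rim. Lifted clear, it turns counter-clockwise over the plain rim (0.36 to 0.80) to the rest notch (0.80 to 1.30; the pin lies in it at 0.94 to 1.16), beyond which a higher wall stops it. Friction about 0.02 N m
- carriage (a joint): travel of the sample carriage (m): 0 = outer index position, where the plunger pin locks it (1.5 mm play); 0.100 = home, touching the rubber stop under the head (8 N per mm). Friction about 2.5 N
- carriage_handle (a point): centre of the carriage's black upright grip, a cylinder 24 mm across and 34 mm tall on a 16 mm post, 105 mm above the bench; it travels with the carriage along stand +y
- cup_center (a point): centre, half-way up, of the steel sample cup, 60 mm across and 45 mm tall, standing loose on the carriage (top 36 mm above the bench)
- spindle (a point): lower end of the measuring spindle under the head, 98 mm above the bench; with the carriage home the cup stands centred below it
- vial: small amber vial, 22 mm across, 45 mm tall, standing on the stand's base plate; leave it alone; origin at the centre of its underside
- weight: brass 100 g weight, 28 mm across, 34 mm tall, standing on the stand's base plate; leave it alone; origin at the centre of its underside
- wash_bottle: white bottle, 68 mm across, 160 mm tall, on the bench; leave it alone; origin at the centre of its underside
- beaker: glass beaker, 74 mm across, 85 mm tall, on the bench; leave it alone; origin at the centre of its underside
- jar: amber jar, 68 mm across, 80 mm tall, on the bench; leave it alone; origin at the centre of its underside
- spanner: spanner, 140 mm long, lying on the bench; leave it alone
- spare_spindle: upright steel spindle with a 40 mm disc foot, 90 mm tall, on the bench; leave it alone; origin at the centre of its underside
Things that resemble listed ones, but are neither listed nor needed, are in the scene too. What is shaped like the part that bears cup_center but brown or green is not meant.

How it is judged:
On the way, in this order (a step that is already met when the one before it is completed fails the run):
1. the plunger is up and turned into its rest notch and stays there with the fingers off it, the carriage still at its outer position (value of joint plunger above 0.006 m and value of joint knob between 0.88 and 1.25 rad and contact force between the fingers and plunger below 0.3 N and value of joint carriage below 0.01 m), for 0.3 s.
2. the carriage is home (value of joint carriage above 0.097 m), for 0.2 s.
At the end, for the whole second after the job is handed in: The plunger rests in its notch (raised more than 6 mm, turned to between 0.88 and 1.25 rad), the carriage is within 3 mm of home and still, and the cup stands upright on it within 10 mm of the spindle's axis (value of joint plunger above 0.006 m and value of joint knob between 0.88 and 1.25 rad and value of joint carriage above 0.097 m and velocity of joint carriage below 0.005 m/s and angle between cup_center's own z axis and vertical below 0.1 rad and horizontal distance between cup_center and spindle below 0.01 m and height (world z) of cup_center below 0.07 m); the robot touches nothing.
It fails at once if the plunger is forced against its bush or end stop with more than 26 N (contact force between plunger and bush above 26 N).
It fails at once if the carriage is forced against its stop or the engaged pin with more than 25 N (contact force between carriage and stand above 25 N).
It fails at once if the sample cup is tipped (angle between cup_center's own z axis and vertical above 0.35 rad).
It fails at once if another thing is moved by more than 20 mm (distance of any of vial, weight, wash_bottle, beaker, jar, spanner, spare_spindle from where it was at the start of the episode above 0.02 m).
It also fails if it takes over 70 s, if anything falls off the work surface, if the arm or the gripper's body presses on something with over 40 N, if the wrist force passes 120 N, or if a joint passes its speed limit or range.

ROBOT

A 6-joint arm with a two-finger parallel gripper is mounted at the origin on the work surface. World frame = base frame: x ahead of the robot, y to its left, z up, the work surface at z = 0. Lengths are in m, angles in rad, forces in N, time in s.
With the tool pointing down it reaches from about 0.375 to 0.975 m from the base axis. Payload 3.8 kg.
Tool frame: the origin (TCP) lies midway between the tips of the shut fingers; the grasp point (between the pads) lies 19 mm behind it; z points along the fingers, x is the direction in which the jaws open and shut, and the axes are right-handed (so a half turn about z gives the same grasp; the last joint's range is limited). The gripper opens to 88 mm and grips with 3 to 60 N. Pads are 18 mm wide; open, the fingers measure 123 mm over their backs; the gripper's body (75 mm by 187 mm) begins 45 mm behind the grasp point.
Start: joints at [1.258, 0.264, 1.604, -0, 1.274, -0.037], TCP at [0.184, 0.649, 0.239] pointing down, gripper open.
Joint ranges: [-2.63, 2.63], [-0.94, 2.18], [0.31, 2.57], [-1.31, 4.45], [0, 2.66], [-2.55, 2.55]. Speed limits (rad/s): [2.57, 2.57, 3.14, 3.14, 3.14, 3.14].

INTERFACE

Orientations are given as a rotation vector (axis times angle).
In Python, from plant import bot, vision gives the robot as it stands.
- The arm moves only by the tool jog_arm, never from a script. Its argument "rows" is a list of rows, each a list of 4 numbers: the shift along the tool's x, y, z in mm, then the turn about the tool's z in rad. A call has 1 to 8 rows; each row is the pose to reach, as a shift and turn from the pose measured when the call began, along the tool's axes at that moment; what a row does not reach only later rows make up. A row lasts 1/12 s, in which the tool goes at most 41.7 mm and 7.16 degrees, less where a joint would pass 70% of its speed; a pose out of reach is approached as far as the arm can. A call with a gripper value outside its range is refused whole. "claw" is the opening, from 0 (shut) to 1 (fully open), set as the call begins (left out, the last holds). The fingers move at their own pace and stop on an object; the grip force is fixed at half the most. Time passes only in rows, so rows that repeat a pose let the fingers close. It gives the time, the measured TCP pose, the force and the opening at its end, in the units of the state.
- bot.get_state(): the state, without advancing time (a new reading comes with each control period).
- vision.camera(name): name is "side" or "top"; returns a dict with "img" (480x640x3 uint8, red, green, blue), "camera_matrix" (3x3 intrinsics, pixels), "R" (3x3) and "t" (3): a world point X has camera coordinates R X + t. Camera axes: x right, y down, z forward; pixel columns grow to the right and rows downward; lengths in m; the calibration is good to about 2 mm. A picture is of the moment at which its call begins. There is no depth.
- bot.close_job(): hands the job in, once; it reports no verdict.
Trained networks look in a picture, given as the dict that the camera call returned (one of the last four; its "shot" number tells which), for a name from the list of things; names that differ only in an ending like _2 or _b are one class to them, and where a whole thing is asked for, a point or a joint stands for the part that bears it (a point fixed in the world has none). Each returns a list of dicts, best first, with "conf" (0 to 1); they miss things now and then, are a little off and sometimes report something else, mostly with a low value. They report only what shows in the picture. A call takes as long as a camera call. They do not tell look-alikes from the thing itself.
- vision.boxes_of(picture, thing): "centre" ([column, row] in pixels, amid what is visible of it).
- vision.trace(picture, thing): "pixels" (480x640 bool, what is visible of it) and "centre" ([column, row] in pixels, amid what is visible of it).
- vision.landmark_of(picture, thing): "centre" ([column, row] in pixels: a listed point, or the origin of a listed thing).
The state is a dict: "t": time; "q": joint angles; "dq": joint speeds; "tau": joint torques, N m; "tool_pos": TCP position; "orientation": TCP orientation; "contact_force": force on the tool from outside, world axes, zero at the start; "moment": the same for the moment, N m; "finger_gap": finger opening in m.
Only numpy, scipy, OpenCV 4.12 (cv2) and the standard library are available. Lean on these libraries where they do the work, as an engineer would, in place of code of your own. Each camera call takes 0.05 s, during which the arm holds its last target. There are 200 camera calls.

## Working session

There is one attempt and no reset: what is moved stays moved. The work goes in short steps, Python scripts to look and compute and a tool call to move; the robot and the scene stay as the last step left them, time stands still between calls to the robot, and variables do not carry over. Pictures are saved under pics/ and viewed, about 8 in all and at most 12, crops included, and the job is handed in when it is done.

Besides the shell and the picture viewer there is one more tool, called after "Request:" as name(argument=value, ...), one argument or row to a line, values as JSON. jog_arm: Moves the arm, as the interface text tells. Its arguments: {"type":"object","properties":{"rows":{"type":"array","items":{"type":"array","items":{"type":"number"}}},"claw":{"type":"number"}},"required":["rows"]}

```bash
mkdir -p pics; python3 - <<'E'
from plant import bot, vision
import cv2, numpy as np
s=bot.get_state();print({k:np.round(v,3).tolist() for k,v in s.items()})
for n in("side","top"):
    p=vision.camera(n);cv2.imwrite(f"pics/{n}0.png",p["img"][:,:,::-1])
    print(n,np.round(p["camera_matrix"],1).tolist(),np.round(p["R"],3).tolist(),np.round(p["t"],3).tolist())
    for th in["stand","knob_grip","carriage_handle","cup_center","spindle","vial","weight"]:
        print(th,[(np.round(d["centre"]).tolist(),round(d["conf"],2)) for d in vision.landmark_of(p,th)[:4]])
E
```

```text
{'t': 0.0, 'q': [1.258, 0.265, 1.605, 0.0, 1.274, -0.037], 'dq': [0.001, 0.001, -0.0, -0.002, 0.002, 0.0], 'tau': [0.003, -50.213, -35.687, 0.073, 0.03, -0.0], 'tool_pos': [0.184, 0.649, 0.237], 'orientation': [2.505, 1.894, -0.003], 'contact_force': [0.138, -0.318, 0.298], 'moment': [-0.002, -0.02, 0.018], 'finger_gap': 0.088}
side [[501.9, 0.0, 319.8], [0.0, 501.9, 239.2], [0.0, 0.0, 1.0]] [[-0.908, -0.418, -0.0], [-0.324, 0.705, -0.631], [0.264, -0.574, -0.775]] [0.534, 0.225, 1.058]
stand [([325.0, 281.0], 0.82)]
knob_grip [([369.0, 240.0], 0.77), ([324.0, 280.0], 0.71)]
carriage_handle [([345.0, 196.0], 0.64)]
cup_center [([220.0, 260.0], 0.92), ([317.0, 260.0], 0.76), ([401.0, 344.0], 0.76)]
spindle [([289.0, 284.0], 0.86), ([349.0, 155.0], 0.21)]
vial []
weight [([330.0, 340.0], 0.47)]
top [[446.5, 0.0, 319.7], [0.0, 446.5, 238.5], [0.0, 0.0, 1.0]] [[-0.004, -1.0, -0.011], [-0.999, 0.005, -0.053], [0.053, 0.011, -0.999]] [0.003, 0.558, 1.132]
stand [([296.0, 246.0], 0.74), ([475.0, 237.0], 0.61)]
knob_grip [([319.0, 271.0], 0.58), ([147.0, 289.0], 0.44)]
carriage_handle [([150.0, 212.0], 0.69), ([364.0, 231.0], 0.6)]
cup_center [([258.0, 330.0], 0.62), ([268.0, 147.0], 0.61), ([296.0, 230.0], 0.6)]
spindle [([250.0, 229.0], 0.87)]
vial [([270.0, 199.0], 0.5)]
weight [([240.0, 276.0], 0.48)]
```

View pics/side0.png

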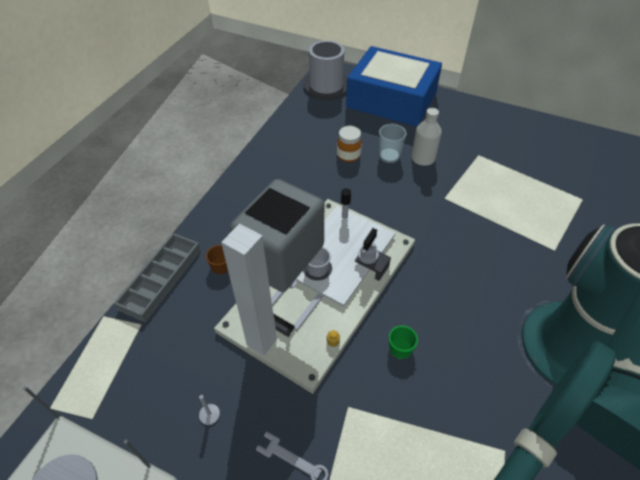

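View pics/top0.png

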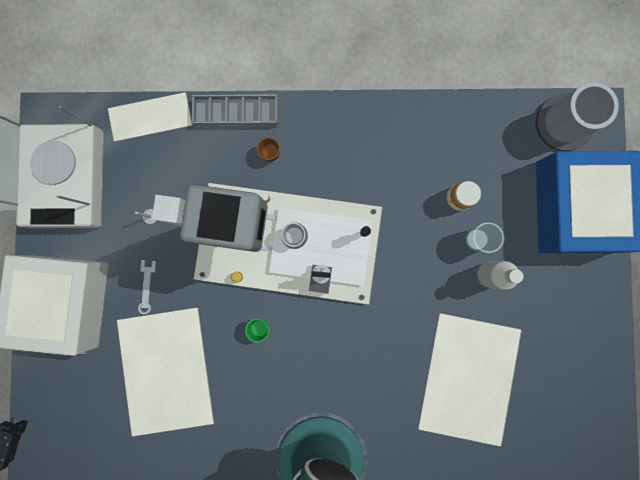

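The side view shows the stand with the T-bar at about (370,240), the grip at (345,196), the steel cup at (317,262) and the head at (280,230). In the top view the T-bar is at (320,273), the grip at (365,231) and the cup at (294,235).

The cup candidates are steel (294,235), brown (268,149) and green (257,330). The steel one, on the carriage, is the one meant. I'll triangulate next and confirm with a crop.

```bash
cat > h.py <<'E'
from plant import bot, vision
import cv2, numpy as np
def ray(p,uv):
    d=p["R"].T@np.linalg.inv(p["camera_matrix"])@np.array([*uv,1.]);return -p["R"].T@p["t"],d
def atz(p,uv,z):
    o,d=ray(p,uv);return o+d*(z-o[2])/d[2]
def proj(p,X):
    c=p["R"]@np.asarray(X)+p["t"];c=p["camera_matrix"]@c;return c[:2]/c[2]
def tri(a,ua,b,ub):
    Ps=[q["camera_matrix"]@np.c_[q["R"],q["t"]] for q in(a,b)]
    X=cv2.triangulatePoints(*Ps,np.array(ua,float),np.array(ub,float)).ravel();return X[:3]/X[3]
E
python3 - <<'E'
from h import *
S=vision.camera("side");T=vision.camera("top")
L=lambda p,n:[np.round(d["centre"],1) for d in vision.landmark_of(p,n)[:3]]
for n in["knob_grip","carriage_handle","cup_center","spindle"]: print(n,L(S,n),L(T,n))
# base plate corners (top): 
cor=[(209,184),(382,207),(369,304),(195,279)]
W=np.array([atz(T,c,.02) for c in cor]);print(np.round(W,3))
c=W.mean(0)[:2]
ey=((W[0]+W[3])-(W[1]+W[2]))[:2];a=np.arctan2(-ey[0],ey[1]);ex2=((W[0]+W[1])-(W[2]+W[3]))[:2]
print("yaw",a,np.arctan2(ex2[1],ex2[0]),"centre",c)
R=np.array([[np.cos(a),-np.sin(a)],[np.sin(a),np.cos(a)]]);o=c-R@[0,.015]
pts={"origin":[0,0,0],"knob":[-.065,-.08,.117]}
for n,v in pts.items():
    w=np.r_[o+R@v[:2],v[2]];print(n,np.round(w,4),"side",proj(S,w).round(),"top",proj(T,w).round())
print("knob@z",atz(T,(320,273),.117),atz(S,(370,239),.117),"handle@z",atz(T,(365,231),.122),atz(S,(346,191),.122))
for p,uv,n in((S,(350,240),"s"),(T,(325,245),"t")):
    x,y=uv;cr=p["img"][y-70:y+70,x-90:x+90]
    cv2.imwrite(f"pics/c{n}.png",cv2.resize(cr,None,fx=4,fy=4,interpolation=2)[:,:,::-1])
a=cv2.imread("pics/cs.png");b=cv2.imread("pics/ct.png")
cv2.imwrite("pics/crop1.png",cv2.resize(np.vstack([a,b]),None,fx=.53,fy=.53))
E
```

```text
knob_grip [array([369.7, 239.1]), array([329.2, 340. ])] [array([457.6, 195.4]), array([320.5, 272. ])]
carriage_handle [array([343.9, 198.7])] [array([361. , 231.2])]
cup_center [array([220.6, 260.6]), array([314.5, 262.2]), array([402.9, 343.4])] [array([293.3, 234.8]), array([263.9, 329.7]), array([273. , 146.3])]
spindle [array([291.9, 283.3])] [array([251.7, 229. ])]
[[ 0.7    0.286  0.02 ]
 [ 0.638 -0.159  0.02 ]
 [ 0.391 -0.124  0.02 ]
 [ 0.456  0.319  0.02 ]]
yaw -0.14198342231407826 -0.140397695593548 centre [0.54607769 0.08045605]
origin [0.544  0.0656 0.    ] side [325. 280.] top [295. 244.]
knob [ 0.4683 -0.0044  0.117 ] side [370. 238.] top [322. 275.]
knob@z [ 0.47213463 -0.0008941   0.117     ] [ 0.46770925 -0.00079876  0.117     ] handle@z [ 0.56929838 -0.10605575  0.122     ] [ 0.57008658 -0.10908728  0.122     ]
```

View pics/crop1.png

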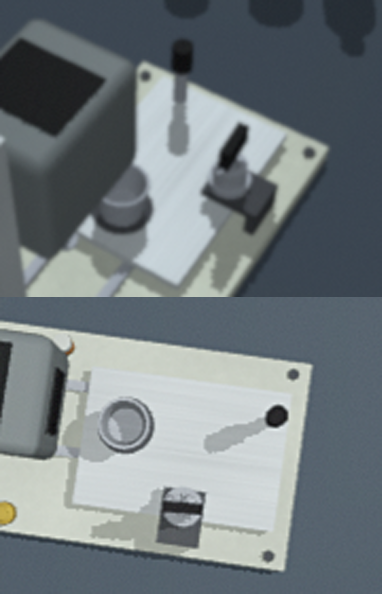

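The crop shows the black T-bar on its bush at side (370,239), the black grip at (346,193) and the steel cup on the white carriage. That matches the expected layout. I'll start the approach, going up and around.

Request:
jog_arm(
  rows=[
    [-25, 21, -20, 0.065],
    [-50, 42, -40, 0.13],
    [-75, 63, -60, 0.195],
    [-100, 84, -80, 0.26],
    [-125, 105, -100, 0.325],
    [-150, 126, -120, 0.39],
    [-175, 147, -140, 0.455],
    [-200, 168, -160, 0.52],
  ],
  claw=0.6,
)

```text
t: 1.97
tool_pos: [0.2912, 0.4097, 0.3999]
orientation: [-2.91, -1.183, -0.001]
contact_force: [0.8, 0.0, -0.3]
finger_gap: 0.0527
```

```bash
cat >> h.py <<'E'
from scipy.spatial.transform import Rotation as Ro
def go(X,yaw):
    s=bot.get_state();R=Ro.from_rotvec(s["orientation"]).as_matrix();d=R.T@(np.array(X)-s["tool_pos"])*1000
    y=np.arctan2(R[1,0],R[0,0]);t=-(yaw-y);t=(t+np.pi)%(2*np.pi)-np.pi
    print("t",round(s["t"],2),"pos",np.round(s["tool_pos"],4),"yaw",round(y,3),"tilt",R[2].round(3),"q6",round(s["q"][5],2),"F",np.round(s["contact_force"],2),"gap",round(s["finger_gap"],4))
    print("shift",d.round(1),"turn",round(t,3),"rows>=",max(np.linalg.norm(d)/40,abs(t)/.12))
E
python3 -c "
from h import *
go([.470,-.002,.28],-.12)"
```

```text
t 1.97 pos [0.2912 0.4097 0.3999] yaw 0.772 tilt [ 0.001  0.    -1.   ] q6 0.13 F [ 0.75  0.03 -0.25] gap 0.0527
shift [-159.2  419.7  119.8] turn 0.892 rows>= 11.614267670382983
```

Request:
jog_arm(
  rows=[
    [-14, 36, 0, 0.075],
    [-28, 72, 0, 0.15],
    [-42, 108, 0, 0.225],
    [-56, 144, 0, 0.3],
    [-70, 180, 0, 0.375],
    [-84, 216, 0, 0.45],
    [-98, 252, 0, 0.525],
    [-112, 288, 0, 0.6],
  ],
)

```text
t: 2.63
tool_pos: [0.4121, 0.1234, 0.4003]
orientation: [-3.13, -0.264, -0.003]
contact_force: [0.5, 0.8, -0.2]
finger_gap: 0.0529
```

```bash
python3 -c "
from h import *
go([.470,-.002,.20],-.12)"
```

```text
t 2.63 pos [0.4121 0.1234 0.4003] yaw 0.169 tilt [ 0.002 -0.001 -1.   ] q6 0.06 F [ 0.48  0.77 -0.16] gap 0.0529
shift [ 35.7 133.5 200.3] turn 0.289 rows>= 6.081984235484286
```

Request:
jog_arm(
  rows=[
    [10, 36, 10, 0.08],
    [20, 72, 20, 0.16],
    [28, 105, 40, 0.24],
    [36, 133, 65, 0.29],
    [36, 133, 105, 0.29],
    [36, 133, 145, 0.29],
    [36, 133, 180, 0.29],
    [36, 133, 200, 0.29],
  ],
)

```text
t: 3.3
tool_pos: [0.4676, -0.0018, 0.1958]
orientation: [-3.135, 0.192, 0.006]
contact_force: [-0.7, -0.6, -0.2]
finger_gap: 0.0527
```

```bash
python3 - <<'E'
from h import *
go([.470,-.002,.104],-.12)
S=vision.camera("side");T=vision.camera("top")
for p,n in((S,"s"),(T,"t")):
    print([(d["centre"],d["conf"]) for d in vision.landmark_of(p,"knob_grip")])
    for d in vision.trace(p,"knob_grip")[:2]: print(n,d["centre"],d["pixels"].sum())
    s=bot.get_state();print(proj(p,s["tool_pos"]))
    cr=p["img"][170:310,260:440];cv2.imwrite(f"pics/d{n}.png",cv2.resize(cr,None,fx=3,fy=3,interpolation=2)[:,:,::-1])
cv2.imwrite("pics/crop2.png",cv2.resize(np.hstack([cv2.imread("pics/ds.png"),cv2.imread("pics/dt.png")]),None,fx=.74,fy=.74))
E
```

```text
t 3.3 pos [ 0.4676 -0.0018  0.1958] yaw -0.122 tilt [-0.004 -0.001 -1.   ] q6 0.06 F [-0.69 -0.61 -0.24] gap 0.0527
shift [ 2.8 -0.1 91.8] turn -0.002 rows>= 2.2955194381008353
[([295.1, 462.6], 0.74), ([369.8, 240.7], 0.7), ([210.2, 414.9], 0.42)]
s [371.4, 240.2] 202
[372.03027062 212.47128416]
[([364.2, 230.6], 0.48)]
t [328.8, 230.4] 2592
t [486.8, 239.2] 902
[319.8561193  274.05335995]
```

View pics/crop2.png

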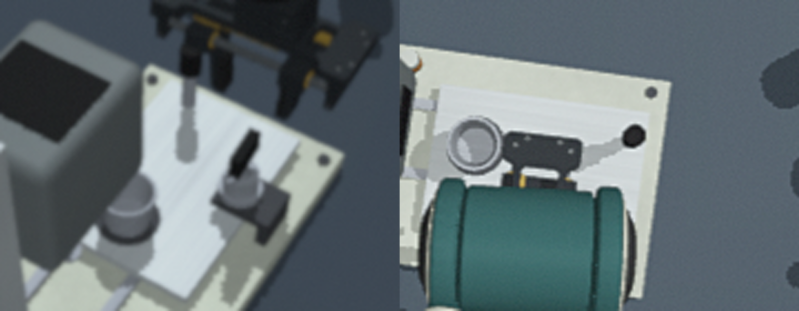

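The T-bar at crop (245,150) sits below and between the open fingers, and nothing is in the way. I'll descend and pinch it.

Request:
jog_arm(
  rows=[
    [2, 0, 35, 0],
    [2, 0, 65, 0],
    [2, 0, 85, 0],
    [2, 0, 92, 0],
    [2, 0, 92, 0],
    [2, 0, 92, 0],
  ],
)

```text
t: 4.1
tool_pos: [0.476, -0.0017, 0.1126]
orientation: [-3.135, 0.19, -0.013]
contact_force: [-0.4, -0.1, 0.3]
finger_gap: 0.0529
```

```bash
python3 - <<'E'
from h import *
go([.470,-.002,.104],-.12)
S=vision.camera("side");cr=S["img"][170:310,290:470];cv2.imwrite("pics/e.png",cv2.resize(cr,None,fx=3.5,fy=3.5,interpolation=2)[:,:,::-1])
E
```

```text
t 4.1 pos [ 0.476  -0.0017  0.1126] yaw -0.121 tilt [ 0.009 -0.001 -1.   ] q6 0.06 F [-0.37 -0.12  0.31] gap 0.0529
shift [-6.   1.   8.6] turn -0.001 rows>= 0.26257988314892616
```

View pics/e.png

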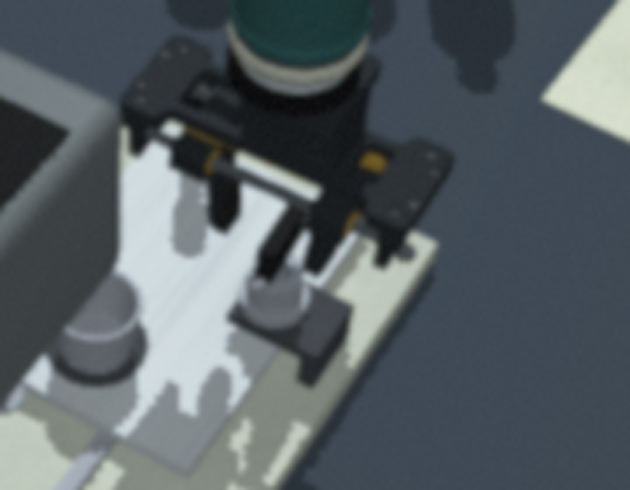

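The fingers straddle the bar, with the bar nearer the right (−x) finger. That agrees with the pose reading being 6 mm too far in +x. I'll correct it before closing.

Request:
jog_arm(
  rows=[
    [-3, 1, 2, 0],
    [-6, 1, 5, 0],
    [-6, 1, 8, 0],
    [-6, 1, 8, 0],
    [-6, 1, 8, 0],
    [-6, 1, 8, 0],
  ],
)

```text
t: 4.65
tool_pos: [0.4705, -0.002, 0.1051]
orientation: [-3.135, 0.19, -0.016]
contact_force: [-0.6, -0.4, -0.3]
finger_gap: 0.0528
```

```bash
python3 -c "
from h import *
go([.470,-.002,.104],-.12)"
```

```text
t 4.65 pos [ 0.4705 -0.002   0.1051] yaw -0.121 tilt [ 0.01  -0.002 -1.   ] q6 0.06 F [-0.55 -0.41 -0.3 ] gap 0.0528
shift [-0.5  0.1  1.1] turn -0.001 rows>= 0.02961067727864758
```

Request:
jog_arm(
  rows=[
    [0, 0, 0, 0],
    [0, 0, 0, 0],
    [0, 0, 0, 0],
    [0, 0, 0, 0],
    [0, 0, 0, 0],
    [0, 0, 0, 0],
  ],
  claw=0.17,
)

```text
t: 5.15
tool_pos: [0.4705, -0.002, 0.1051]
orientation: [-3.135, 0.19, -0.015]
contact_force: [-0.4, 1.3, 0.3]
finger_gap: 0.0159
```

Request:
jog_arm(
  rows=[
    [0, 0, 0, 0],
    [0, 0, 0, 0],
    [0, 0, 0, 0],
    [0, 0, 0, 0],
    [0, 0, 0, 0],
  ],
  claw=0,
)

```text
t: 5.57
tool_pos: [0.4702, -0.002, 0.105]
orientation: [-3.135, 0.19, -0.015]
contact_force: [-0.9, -0.0, 2.4]
finger_gap: 0.0119
```

Request:
jog_arm(
  rows=[
    [0, 0, -1, 0],
    [0, 0, -2, 0],
    [0, 0, -4, 0],
    [0, 0, -6, 0],
    [0, 0, -8, 0],
    [0, 0, -8, 0],
    [0, 0, -8, 0],
  ],
)

```text
t: 6.15
tool_pos: [0.47, -0.002, 0.1129]
orientation: [-3.135, 0.19, -0.014]
contact_force: [2.8, -0.5, -8.7]
finger_gap: 0.0113
```

Request:
jog_arm(
  rows=[
    [0, 0, -1, 0],
    [0, 0, -2, 0],
    [0, 0, -3, 0],
    [0, 0, -3, 0],
    [0, 0, -3, 0],
  ],
)

```text
t: 6.57
tool_pos: [0.4699, -0.002, 0.1159]
orientation: [-3.135, 0.19, -0.014]
contact_force: [2.9, 1.1, -10.3]
finger_gap: 0.0119
```

Request:
jog_arm(
  rows=[
    [0, 0, -0.7, 0],
    [0, 0, -1.3, 0],
    [0, 0, -1.3, 0],
    [0, 0, -1.3, 0],
  ],
)

```text
t: 6.9
tool_pos: [0.4699, -0.002, 0.1173]
orientation: [-3.135, 0.19, -0.014]
contact_force: [2.4, 0.2, -10.0]
finger_gap: 0.0118
```

Request:
jog_arm(
  rows=[
    [0, 0, -0.6, 0],
    [0, 0, -1.2, 0],
    [0, 0, -1.2, 0],
    [0, 0, -1.2, 0],
  ],
)

```text
t: 7.23
tool_pos: [0.4699, -0.0019, 0.1185]
orientation: [-3.135, 0.19, -0.014]
contact_force: [3.6, -0.0, -10.8]
finger_gap: 0.0118
```

Request:
jog_arm(
  rows=[
    [0, 0, -0.6, 0],
    [0, 0, -1.2, 0],
    [0, 0, -1.2, 0],
    [0, 0, -1.2, 0],
  ],
)

```text
t: 7.57
tool_pos: [0.4699, -0.002, 0.1197]
orientation: [-3.135, 0.19, -0.014]
contact_force: [3.4, -0.1, -10.8]
finger_gap: 0.0116
```

Request:
jog_arm(
  rows=[
    [0, 0, -0.6, 0],
    [0, 0, -1.2, 0],
    [0, 0, -1.2, 0],
    [0, 0, -1.2, 0],
  ],
)

```text
t: 7.9
tool_pos: [0.4699, -0.002, 0.121]
orientation: [-3.135, 0.19, -0.014]
contact_force: [3.9, 0.1, -10.8]
finger_gap: 0.0117
```

Request:
jog_arm(
  rows=[
    [0, 0, -0.6, 0],
    [0, 0, -1.2, 0],
    [0, 0, -1.2, 0],
    [0, 0, -1.2, 0],
  ],
)

```text
t: 8.23
tool_pos: [0.4699, -0.002, 0.1222]
orientation: [-3.135, 0.19, -0.014]
contact_force: [4.1, 0.0, -11.5]
finger_gap: 0.0119
```

Request:
jog_arm(
  rows=[
    [0, 0, -0.6, 0],
    [0, 0, -1.2, 0],
    [0, 0, -1.2, 0],
    [0, 0, -1.2, 0],
  ],
)

```text
t: 8.57
tool_pos: [0.4699, -0.002, 0.1235]
orientation: [-3.135, 0.19, -0.014]
contact_force: [4.0, -0.2, -11.8]
finger_gap: 0.0117
```

Request:
jog_arm(
  rows=[
    [0, 0, -0.6, 0],
    [0, 0, -1.2, 0],
    [0, 0, -1.2, 0],
    [0, 0, -1.2, 0],
  ],
)

```text
t: 8.9
tool_pos: [0.4698, -0.002, 0.1247]
orientation: [-3.135, 0.19, -0.014]
contact_force: [3.2, 0.5, -13.0]
finger_gap: 0.0116
```

Request:
jog_arm(
  rows=[
    [0, 0, -0.5, 0],
    [0, 0, -1, 0],
    [0, 0, -1, 0],
    [0, 0, -1, 0],
  ],
)

```text
t: 9.23
tool_pos: [0.4697, -0.002, 0.1252]
orientation: [-3.135, 0.19, -0.014]
contact_force: [7.0, -0.0, -16.1]
finger_gap: 0.0116
```

The end stop came at a reading of −16.1 N, with about 20.1 mm of lift. I'll back off 0.9 mm and start turning.

Request:
jog_arm(
  rows=[
    [0, 0, 0.5, 0],
    [0, 0, 0.9, 0],
    [0, 0, 0.9, 0],
    [0, 0, 0.9, 0],
  ],
)

```text
t: 9.57
tool_pos: [0.4698, -0.002, 0.1244]
orientation: [-3.135, 0.19, -0.014]
contact_force: [5.3, 0.7, -12.0]
finger_gap: 0.0116
```

Request:
jog_arm(
  rows=[
    [0, 0, 0, -0.05],
    [0, 0, 0, -0.11],
    [0, 0, 0, -0.17],
    [0, 0, 0, -0.23],
    [0, 0, 0, -0.3],
    [0, 0, 0, -0.3],
    [0, 0, 0, -0.3],
  ],
)

```text
t: 10.15
tool_pos: [0.4697, -0.002, 0.1244]
orientation: [3.129, 0.278, 0.014]
contact_force: [4.8, -0.1, -12.4]
finger_gap: 0.0119
```

```bash
python3 -c "
from h import *
go([.4698,-.002,.1244],.908);print(bot.get_state()['moment'])"
```

```text
t 10.15 pos [ 0.4697 -0.002   0.1244] yaw 0.177 tilt [ 0.009  0.001 -1.   ] q6 -0.24 F [  4.77  -0.1  -12.42] gap 0.0119
shift [0.1 0.1 0. ] turn -0.731 rows>= 6.090840717775836
[-0.11551311 -0.62154505  0.02084344]
```

Request:
jog_arm(
  rows=[
    [0, 0, 0, -0.1],
    [0, 0, 0, -0.2],
    [0, 0, 0, -0.3],
    [0, 0, 0, -0.42],
    [0, 0, 0, -0.54],
    [0, 0, 0, -0.65],
    [0, 0, 0, -0.73],
    [0, 0, 0, -0.73],
  ],
)

```text
t: 10.82
tool_pos: [0.4693, -0.002, 0.1243]
orientation: [2.821, 1.375, 0.011]
contact_force: [2.7, -1.5, -12.3]
finger_gap: 0.0116
```

```bash
python3 -c "
from h import *
go([.4698,-.002,.1244],.908);print(bot.get_state()['moment'])"
```

```text
t 10.82 pos [ 0.4693 -0.002   0.1243] yaw 0.907 tilt [ 0.005  0.006 -1.   ] q6 -0.97 F [  2.73  -1.46 -12.29] gap 0.0116
shift [ 0.3  0.3 -0.1] turn -0.001 rows>= 0.011480722195195164
[-0.10231147 -0.51369662  0.02398304]
```

Request:
jog_arm(
  rows=[
    [0, 0, 0.5, 0],
    [0, 0, 1, 0],
    [0, 0, 1.5, 0],
    [0, 0, 2, 0],
    [0, 0, 2, 0],
    [0, 0, 2, 0],
  ],
)

```text
t: 11.32
tool_pos: [0.4693, -0.002, 0.1222]
orientation: [2.821, 1.375, 0.011]
contact_force: [4.2, -0.9, -12.6]
finger_gap: 0.0117
```

In the notch, below rim height, and the tool still carries the load. I'll ease it down.

Request:
jog_arm(
  rows=[
    [0, 0, 0.5, 0],
    [0, 0, 1, 0],
    [0, 0, 1.5, 0],
    [0, 0, 1.5, 0],
    [0, 0, 1.5, 0],
  ],
)

```text
t: 11.73
tool_pos: [0.4693, -0.0021, 0.1207]
orientation: [2.821, 1.375, 0.011]
contact_force: [3.3, -1.2, -11.2]
finger_gap: 0.0117
```

Request:
jog_arm(
  rows=[
    [0, 0, 0.4, 0],
    [0, 0, 0.8, 0],
    [0, 0, 0.8, 0],
    [0, 0, 0.8, 0],
  ],
)

```text
t: 12.07
tool_pos: [0.4693, -0.0021, 0.1199]
orientation: [2.821, 1.375, 0.011]
contact_force: [3.0, -1.1, -10.9]
finger_gap: 0.0117
```

Request:
jog_arm(
  rows=[
    [0, 0, 0.3, 0],
    [0, 0, 0.6, 0],
    [0, 0, 0.6, 0],
    [0, 0, 0.6, 0],
  ],
)

```text
t: 12.4
tool_pos: [0.4695, -0.0021, 0.1197]
orientation: [2.821, 1.375, 0.012]
contact_force: [1.0, -0.5, -7.2]
finger_gap: 0.0118
```

Request:
jog_arm(
  rows=[
    [0, 0, 0.3, 0],
    [0, 0, 0.6, 0],
    [0, 0, 0.6, 0],
    [0, 0, 0.6, 0],
  ],
)

```text
t: 12.73
tool_pos: [0.4695, -0.0021, 0.1195]
orientation: [2.821, 1.375, 0.012]
contact_force: [-0.3, -1.1, -2.8]
finger_gap: 0.0119
```

Request:
jog_arm(
  rows=[
    [0, 0, 0.2, 0],
    [0, 0, 0.2, 0],
    [0, 0, 0.2, 0],
    [0, 0, 0.2, 0],
    [0, 0, 0.2, 0],
    [0, 0, 0.2, 0],
    [0, 0, 0.2, 0],
    [0, 0, 0.2, 0],
  ],
  claw=0.35,
)

```text
t: 13.4
tool_pos: [0.4695, -0.0021, 0.1193]
orientation: [2.821, 1.375, 0.012]
contact_force: [0.3, -0.7, 1.0]
finger_gap: 0.0308
```

```bash
python3 - <<'E'
from h import *
go([.469,-.002,.25],-.142)
S=vision.camera("side");cr=S["img"][170:310,290:470];cv2.imwrite("pics/f.png",cv2.resize(cr,None,fx=3.5,fy=3.5,interpolation=2)[:,:,::-1])
E
```

```text
t 13.4 pos [ 0.4695 -0.0021  0.1193] yaw 0.907 tilt [ 0.005  0.006 -1.   ] q6 -0.97 F [ 0.34 -0.68  0.96] gap 0.0308
shift [   0.4    0.3 -130.7] turn 1.049 rows>= 8.740491494961322
```

View pics/f.png

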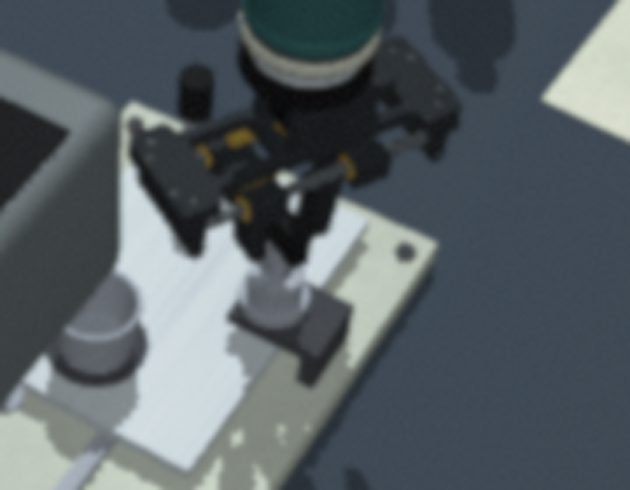

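The bar stays up and turned with the fingers open, at about (275,235) in the crop. I'll raise the tool and move to the grip.

Request:
jog_arm(
  rows=[
    [0, 0, -10, 0],
    [0, 0, -30, 0],
    [0, 0, -55, 0],
    [0, 0, -85, 0],
    [0, 0, -100, -0.05],
    [0, 0, -100, -0.15],
    [0, 0, -100, -0.15],
  ],
)

```text
t: 14.03
tool_pos: [0.4699, -0.0022, 0.2219]
orientation: [2.706, 1.584, 0.017]
contact_force: [0.5, -0.8, -0.6]
finger_gap: 0.0308
```

```bash
python3 - <<'E'
from h import *
S=vision.camera("side");T=vision.camera("top")
for p in(S,T):
    for n in("carriage_handle","knob_grip"):
        print(n,[(np.round(d["centre"],1).tolist(),round(d["conf"],2)) for d in vision.landmark_of(p,n)[:3]],[(np.round(d["centre"],1).tolist(),round(d["conf"],2)) for d in vision.trace(p,n)[:3]])
for uv,z in(((343.9,198.7),.105),((346,193),.105)): print(atz(S,uv,z))
print(atz(T,(361,231),.105))
go([.570,-.107,.20],1.429)
a=S["img"][160:290,290:440];b=T["img"][180:310,280:430]
cv2.imwrite("pics/g.png",cv2.resize(np.hstack([a,b]),None,fx=2.66,fy=2.66,interpolation=2)[:,:,::-1])
E
```

```text
carriage_handle [([344.8, 197.6], 0.84)] [([343.0, 253.9], 0.88), ([371.2, 238.8], 0.6)]
knob_grip [([372.5, 235.4], 0.69), ([317.8, 264.3], 0.38), ([422.6, 159.1], 0.27)] [([369.7, 239.8], 0.66)]
carriage_handle [([363.6, 230.6], 0.65)] [([326.9, 233.6], 0.57), ([265.3, 199.1], 0.29)]
knob_grip [] []
[ 0.57061744 -0.09933338  0.105     ]
[ 0.57339101 -0.1187053   0.105     ]
[ 0.57052007 -0.09814357  0.105     ]
t 14.53 pos [ 0.4684 -0.0021  0.2188] yaw 1.056 tilt [ 0.004  0.006 -1.   ] q6 -1.11 F [-0.65  0.45  0.19] gap 0.0307
shift [-41.4 139.9  19.5] turn -0.373 rows>= 3.679743389445089
```

View pics/g.png

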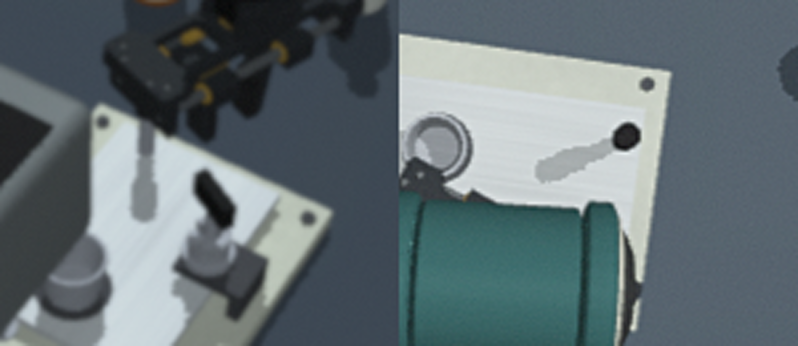

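The T-bar is up and turned, at side crop (215,200). The grip is at top-picture pixel (366,231), which gives about (0.570, −0.106).

Request:
jog_arm(
  rows=[
    [-10, 34, 0, -0.09],
    [-20, 68, 0, -0.18],
    [-30, 102, 0, -0.28],
    [-40, 135, 0, -0.37],
    [-40, 139, 10, -0.37],
    [-40, 139, 19, -0.37],
    [-40, 139, 19, -0.37],
    [-40, 139, 19, -0.37],
  ],
  claw=0.8,
)

```text
t: 15.2
tool_pos: [0.5681, -0.1043, 0.1988]
orientation: [2.375, 2.054, 0.005]
contact_force: [0.6, -0.2, 0.0]
finger_gap: 0.0704
```

```bash
python3 -c "
from h import *
go([.570,-.106,.088],1.429)"
```

```text
t 15.2 pos [ 0.5681 -0.1043  0.1988] yaw 1.426 tilt [ 0.002  0.003 -1.   ] q6 -1.65 F [ 0.57 -0.24  0.02] gap 0.0704
shift [ -1.6   1.8 110.8] turn -0.003 rows>= 2.771125031510375
```

Request:
jog_arm(
  rows=[
    [-1, 2, 25, 0],
    [-1, 2, 55, 0],
    [-1, 2, 80, 0],
    [-1, 2, 100, 0],
    [-1, 2, 110, 0],
    [-1, 2, 110, 0],
    [-1, 2, 110, 0],
    [-1, 2, 110, 0],
  ],
)

```text
t: 15.87
tool_pos: [0.5714, -0.1053, 0.0907]
orientation: [2.373, 2.053, 0.008]
contact_force: [-0.4, -0.7, 0.9]
finger_gap: 0.0707
```

```bash
python3 - <<'E'
from h import *
go([.570,-.106,.088],1.429)
S=vision.camera("side")
cv2.imwrite("pics/i.png",cv2.resize(S["img"][120:270,270:440],None,fx=3.5,fy=3.5,interpolation=2)[:,:,::-1])
E
```

```text
t 15.87 pos [ 0.5714 -0.1053  0.0907] yaw 1.426 tilt [ 0.002  0.006 -1.   ] q6 -1.65 F [-0.4  -0.66  0.87] gap 0.0707
shift [-0.9 -1.3  2.7] turn -0.003 rows>= 0.07730006282705884
```

View pics/i.png

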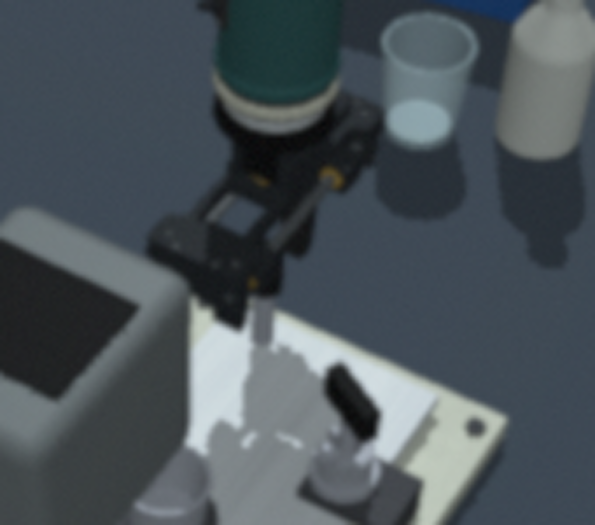

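The grip at crop (265,280) lies between the two fingers at (232,310) and (302,240). I'll close most of the way first.

Request:
jog_arm(
  rows=[
    [0, -1, 1, 0],
    [0, -1, 2, 0],
    [0, -1, 2, 0],
    [0, -1, 2, 0],
    [0, -1, 2, 0],
    [0, -1, 2, 0],
    [0, -1, 2, 0],
  ],
  claw=0.33,
)

```text
t: 16.5
tool_pos: [0.5706, -0.1053, 0.0888]
orientation: [2.373, 2.053, 0.009]
contact_force: [-0.6, 0.4, 0.0]
finger_gap: 0.0294
```

Request:
jog_arm(
  rows=[
    [0, 0, 0, 0],
    [0, 0, 0, 0],
    [0, 0, 0, 0],
    [0, 0, 0, 0],
    [0, 0, 0, 0],
  ],
  claw=0,
)

```text
t: 16.92
tool_pos: [0.5706, -0.1056, 0.0888]
orientation: [2.373, 2.053, 0.008]
contact_force: [-0.6, -2.9, 0.8]
finger_gap: 0.0235
```

```bash
python3 -c "
from h import *
s=bot.get_state();e=np.array([.1415,.99,0]);go(s['tool_pos']+e*.1,1.429)"
```

```text
t 16.92 pos [ 0.5706 -0.1056  0.0888] yaw 1.426 tilt [ 0.001  0.006 -1.   ] q6 -1.65 F [-0.63 -2.95  0.76] gap 0.0235
shift [100.   -0.3   0.1] turn -0.003 rows>= 2.500152807829954
```

Request:
jog_arm(
  rows=[
    [1, 0, 0, 0],
    [3, 0, 0, 0],
    [6, 0, 0, 0],
    [10, 0, 0, 0],
    [14, 0, 0, 0],
    [18, 0, 0, 0],
    [21, 0, 0, 0],
    [22, 0, 0, 0],
  ],
)

```text
t: 17.58
tool_pos: [0.5739, -0.083, 0.0888]
orientation: [2.373, 2.053, 0.008]
contact_force: [-0.6, -3.5, 0.5]
finger_gap: 0.0233
```

```bash
python3 -c "
from h import *
go([.5706+.1415*.1,-.1056+.099,.0888],1.429)"
```

```text
t 17.58 pos [ 0.5739 -0.083   0.0888] yaw 1.427 tilt [ 0.002  0.006 -1.   ] q6 -1.62 F [-0.6  -3.51  0.49] gap 0.0233
shift [77.2 -0.2  0.1] turn -0.002 rows>= 1.9299041604223106
```

Request:
jog_arm(
  rows=[
    [2, 0, 0, 0],
    [6, 0, 0, 0],
    [11, 0, 0, 0],
    [17, 0, 0, 0],
    [23, 0, 0, 0],
    [28, 0, 0, 0],
    [31, 0, 0, 0],
    [32, 0, 0, 0],
  ],
)

```text
t: 18.25
tool_pos: [0.5786, -0.0505, 0.0888]
orientation: [2.372, 2.054, 0.009]
contact_force: [0.3, -1.5, -0.9]
finger_gap: 0.0229
```

Request:
jog_arm(
  rows=[
    [2, 0, 0, 0],
    [6, 0, 0, 0],
    [11, 0, 0, 0],
    [17, 0, 0, 0],
    [23, 0, 0, 0],
    [28, 0, 0, 0],
    [31, 0, 0, 0],
    [32, 0, 0, 0],
  ],
)

```text
t: 18.92
tool_pos: [0.5833, -0.018, 0.0888]
orientation: [2.371, 2.055, 0.009]
contact_force: [1.0, -2.1, -1.4]
finger_gap: 0.0231
```

```bash
python3 -c "
from h import *
go([.5706+.1415*.1,-.1056+.099,.0888],1.429)"
```

```text
t 18.92 pos [ 0.5833 -0.018   0.0888] yaw 1.428 tilt [ 0.002  0.006 -1.   ] q6 -1.5 F [ 1.02 -2.08 -1.35] gap 0.0231
shift [11.5 -0.2  0. ] turn -0.001 rows>= 0.28760724551374905
```

Request:
jog_arm(
  rows=[
    [1, 0, 0, 0],
    [3, 0, 0, 0],
    [5, 0, 0, 0],
    [7, 0, 0, 0],
    [8, 0, 0, 0],
    [8, 0, 0, 0],
    [8, 0, 0, 0],
  ],
)

```text
t: 19.5
tool_pos: [0.5845, -0.0098, 0.0889]
orientation: [2.372, 2.055, 0.01]
contact_force: [1.1, -1.1, -0.9]
finger_gap: 0.0229
```

Request:
jog_arm(
  rows=[
    [0.5, 0, 0, 0],
    [1, 0, 0, 0],
    [1, 0, 0, 0],
    [1, 0, 0, 0],
  ],
)

```text
t: 19.83
tool_pos: [0.5846, -0.0089, 0.0888]
orientation: [2.372, 2.055, 0.01]
contact_force: [1.6, -2.5, -2.1]
finger_gap: 0.0233
```

Request:
jog_arm(
  rows=[
    [0.5, 0, 0, 0],
    [1, 0, 0, 0],
    [1, 0, 0, 0],
    [1, 0, 0, 0],
  ],
)

```text
t: 20.17
tool_pos: [0.5847, -0.0085, 0.0889]
orientation: [2.371, 2.055, 0.009]
contact_force: [1.4, -5.3, -1.5]
finger_gap: 0.0228
```

Request:
jog_arm(
  rows=[
    [0.4, 0, 0, 0],
    [0.8, 0, 0, 0],
    [0.8, 0, 0, 0],
    [0.8, 0, 0, 0],
  ],
)

```text
t: 20.5
tool_pos: [0.5847, -0.0084, 0.0889]
orientation: [2.371, 2.055, 0.007]
contact_force: [0.7, -5.8, -0.7]
finger_gap: 0.0231
```

Request:
jog_arm(
  rows=[
    [0.5, 0, 0, 0],
    [1, 0, 0, 0],
    [1.5, 0, 0, 0],
    [1.5, 0, 0, 0],
    [1.5, 0, 0, 0],
  ],
)

```text
t: 20.92
tool_pos: [0.5847, -0.0081, 0.0889]
orientation: [2.369, 2.054, 0.005]
contact_force: [0.5, -7.9, -1.3]
finger_gap: 0.0232
```

```bash
python3 - <<'E'
from h import *
go([.58,-.0084,.2],1.429)
S=vision.camera("side");T=vision.camera("top")
for n in("cup_center","spindle","carriage_handle","knob_grip"):
    for p in(S,T): print(n,[(np.round(d["centre"],1).tolist(),round(d["conf"],2)) for d in vision.landmark_of(p,n)[:3]])
cv2.imwrite("pics/j.png",cv2.resize(S["img"][170:370,220:440],None,fx=3,fy=3,interpolation=2)[:,:,::-1])
E
```

```text
t 20.92 pos [ 0.5847 -0.0081  0.0889] yaw 1.429 tilt [-0.001  0.006 -1.   ] q6 -1.48 F [ 0.5  -7.94 -1.28] gap 0.0232
shift [  -1.1   -3.9 -111.2] turn -0.0 rows>= 2.7812600472100426
cup_center [([221.4, 259.0], 0.82)]
cup_center [([261.9, 326.9], 0.84), ([266.5, 152.0], 0.75), ([457.6, 198.2], 0.62)]
spindle [([289.7, 282.0], 0.59)]
spindle [([252.5, 228.1], 0.58)]
carriage_handle [([320.7, 222.4], 0.8)]
carriage_handle [([322.3, 223.3], 0.72)]
knob_grip [([370.4, 236.7], 0.56), ([289.8, 293.7], 0.27)]
knob_grip [([317.8, 272.6], 0.44)]
```

View pics/j.png

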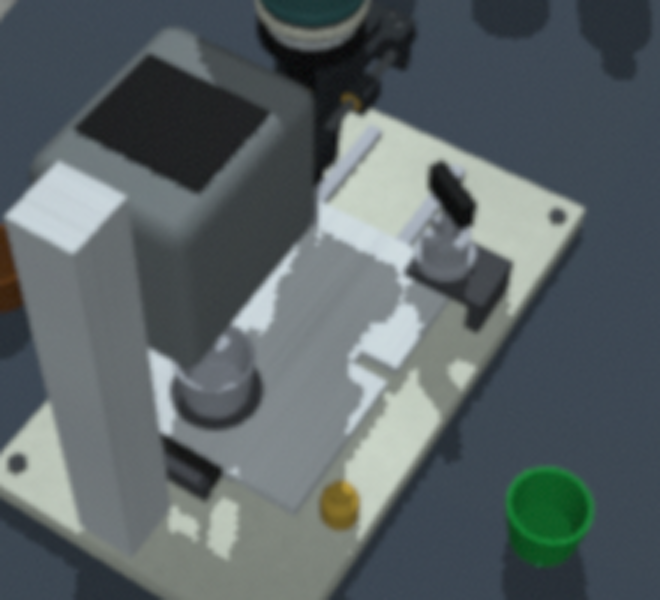

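The carriage edge is against the black stop at crop (190,465). The cup is upright at (217,380), the T-bar is up, and the force is rising at about 7 N/mm, which is contact with the rubber. I'll release and retreat straight up.

Request:
jog_arm(
  rows=[
    [-0.3, 0, 0, 0],
    [-0.3, 0, 0, 0],
    [-0.3, 0, 0, 0],
    [-0.3, 0, 0, 0],
    [-0.3, 0, 0, 0],
    [-0.3, 0, 0, 0],
  ],
  claw=0.5,
)

```text
t: 21.92
tool_pos: [0.5847, -0.008, 0.0889]
orientation: [2.369, 2.055, 0.005]
contact_force: [0.6, 0.1, -0.3]
finger_gap: 0.0444
```

Request:
jog_arm(
  rows=[
    [0, 0, -5, 0],
    [0, 0, -20, 0],
    [0, 0, -45, 0],
    [0, 0, -75, 0],
    [0, 0, -105, 0],
    [0, 0, -120, 0],
    [0, 0, -120, 0],
  ],
)

```text
t: 22.5
tool_pos: [0.5871, -0.0078, 0.2146]
orientation: [2.364, 2.051, 0.016]
contact_force: [0.3, -0.4, 0.3]
finger_gap: 0.044
```

```bash
python3 - <<'E'
from h import *
go([.58,-.0084,.2],1.429)
S=vision.camera("side")
for n in("carriage_handle","knob_grip"): print(n,[(np.round(d["centre"],1).tolist(),round(d["conf"],2)) for d in vision.landmark_of(S,n)[:2]])
cv2.imwrite("pics/k.png",cv2.resize(S["img"][170:370,220:440],None,fx=3,fy=3,interpolation=2)[:,:,::-1])
a,b=cv2.imread("pics/j.png"),cv2.imread("pics/k.png");d=cv2.absdiff(a,b).max(2)
print("diff stop/cup region",d[330:520,150:330].mean(),"bar",d[150:300,400:520].mean())
E
```

```text
t 22.5 pos [ 0.5871 -0.0078  0.2146] yaw 1.429 tilt [-0.     0.015 -1.   ] q6 -1.48 F [ 0.33 -0.41  0.27] gap 0.044
shift [-1.6 -7.2 14.5] turn -0.0 rows>= 0.4063016404869485
carriage_handle [([322.4, 226.4], 0.93), ([293.8, 460.5], 0.27)]
knob_grip [([368.1, 232.2], 0.6)]
diff stop/cup region 11.463479532163742 bar 1.4032777777777778
```

View pics/k.png

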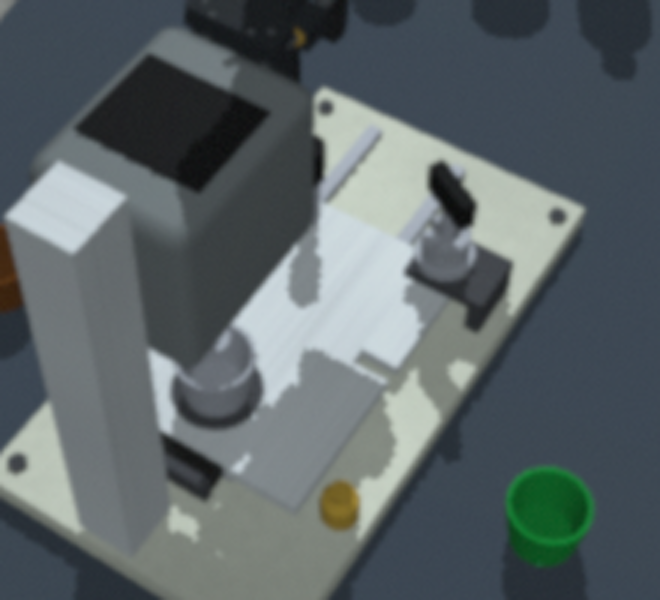

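The carriage edges, for example the corner at (293,510), and the cup are unchanged after release. The T-bar is up and turned, the vial (340,505) is standing, and the tool is clear. Handing in.

```bash
python3 -c "
from plant import bot
print(bot.close_job())"
```

```text
the job is handed in; nothing more can be done
None
```

The plunger is parked in its rest notch, the carriage is home against the rubber stop with the cup on it, and the job was handed in at about 22.5 s; no verdict came back.

- **Plunger:** I lifted it in small steps until I felt the end stop at about 20 mm of lift, where the tool read about 16 N, spring included. I backed off 0.9 mm, turned it about 1.03 rad counter-clockwise and eased it down about 4.5 mm. The load came off onto the notch floor, and the bar stayed up when released.
- **Carriage:** I slid it by the grip about 98 mm until the force rose at about 7 N/mm, peaking near 8 N. I then let go and moved straight up.
- **Last checks:** In the final side picture the T-bar is up and turned, and the carriage edge is at the stop and did not move on release. The cup is upright under the head and the vial is undisturbed. The tool read no significant force.
- **Open points:**
  - The 98 mm of tool travel is slightly short of the nominal 100 mm. I put this down to play or a small shift when gripping, because contact with the stop was clear in both force and picture.
  - The networks gave no reliable cup reading at the end, so its centring under the spindle was judged by eye only.
  - A brightness check around the stop and cup showed a difference after release, which I took to be the moved arm shadow because the edges had not moved.
  - I did not re-check the things standing on the bench, or the brass weight. None was touched as far as the forces showed.

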